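# Clamp a flange in a cam-lock fixture

## Robot

A 7-joint arm with a two-finger parallel gripper is mounted at the origin on a cart in front of the work surface, level with it; the furniture and walls round the work are solid. World frame = base frame: x ahead of the robot, y to its left, z up, the work surface at z = 0. Lengths are in m, angles in rad, forces in N, time in s.
With the tool pointing down it reaches from about 0.425 to 0.925 m from the base axis. Payload 6.8 kg.
Tool frame: the origin (TCP) lies on the front face of the gripper's body, between the roots of the fingers; the fingertips stand 73 mm ahead of it and the grasp point (between the pads) lies 54 mm ahead of it (env.nose_length is the distance from the TCP to the fingertips, in m); z points along the fingers, y is the direction in which the jaws open and shut (so a half turn about z gives the same grasp; the last joint's range is limited). The gripper opens to 85 mm and grips with 20 to 120 N. Pads are 22 mm wide; open, the fingers measure 114 mm over their backs; the gripper's body (76 mm by 85 mm) begins 54 mm behind the grasp point. The pads swing forward as they close: fully open they stand 13 mm farther back than shut.
Start: joints at [1.222, 0.477, 0.022, 1.555, -0.011, 1.109, -0.083], TCP at [0.161, -0.656, 0.304] pointing down, gripper open.
Joint ranges: [-2.96, 2.96], [-0.34, 2.1], [-1.41, 1.46], [0.24, 2.44], [-1.37, 4.51], [0.17, 1.92], [-2.96, 2.96]. Speed limits (rad/s): [2.39, 2.39, 3.14, 3.14, 3.14, 3.14, 3.14].

## Interface

Orientations are given as a unit quaternion [w, x, y, z].
In Python, from cell import env, kin, camera, calibration, job gives the robot as it stands. The module is installed in compiled form; this text tells all that it offers. Calls block until the motion is done:
- env.reach(position, orientation): joint-space move of the TCP to a pose.
- env.movel(position, velocity=0.15, rot=None, stop_force=None): straight line of the TCP; rot=None keeps the orientation; velocity is the mean speed in m/s. With stop_force (N) it stops when the force on the tool has changed by that much, and returns True; else False.
- env.goto_joints(angles): joint-space move.
- env.grip(opening, f_grip=None): finger opening in m; f_grip is the grip in N (None keeps the last); returns when the fingers have stopped.
- env.dwell(seconds).
- kin.inverse_kinematics(position, orientation): joint angles nearest the present ones, or None.
- env.get_state(): the state.
- camera(name): name is "scene" or "top" or "wrist"; returns (picture, depth): 400x640x3 uint8, blue, green, red; 400x640 float32, m along the optical axis (not along the pixel's ray), 0 where there is no reading.
- calibration(name): a dict with "fx", "fy", "cx", "cy" (pixels), "k1" (the pictures are not rectified: a ray, as slopes to the right and down, at radius r is drawn at 1 + k1 r^2 times it, then the intrinsics apply), "rvec" (rotation vector, rad) and "tvec" (3), from world to camera coordinates, as OpenCV has them. Camera axes: x right, y down, z forward; pixel columns grow to the right and rows downward; lengths in m; the calibration is good to about 2 mm. A picture is of the moment at which its call begins: read the wrist's pose just before it. calibration takes no time and is no camera call; for the wrist camera it gives the pose at the moment of the call.
A pose or a line that the arm cannot do raises env.PlanningError and nothing moves.
- job.job_done(): hands the job in, once; it reports no verdict.
The state is a dict: "time": time; "qpos": joint angles; "joint_velocities": joint speeds; "joint_torque": joint torques, N m; "tcp_pos": TCP position; "orientation": TCP orientation; "force": force on the tool from outside, world axes, zero at the start; "torque": the same for the moment, N m; "opening": finger opening in m.
Only numpy, scipy, OpenCV 4.12 (cv2) and the standard library are available. Lean on these libraries where they do the work, as an engineer would, in place of code of your own. Each camera call takes 0.05 s, during which the arm holds its last target. There are 200 camera calls.

## Task

Clamp the steel flange in the cam-lock checking fixture for inspection: set it down gently, hub up, on the round seat between the two locating pins and the open jaw, and let go of it. Then swing the lever through its quarter turn until it is pressed firmly home on its stop screw, so that the jaw grips the flange against both pins; the lever moves stiffly and its cam is easily damaged, so never put more than 25 N on it, and leave it there. Leave the other parts lying on the bench alone.

Things in the scene. Friction and masses are not known exactly. Their poses are not given: they have to be found in the camera images.
- fixture: Cam-lock fixture, bolted down: steel plate 205 x 96 x 12 mm. Origin on its underside, z up; x runs along the plate from the lever end (x -90 mm) to the pin end (x 115). In this frame: lever pivot at x -31, y 0; seat at x 55, y 0; two 12 mm pins, tops at z 28, 40 mm from the seat centre, 40 degrees either side of +x; jaw carriage and rails at x -21 to 13, y -33 to 33, up to z 33.
- seat (a point): Centre of the top of the round raised seat (60 mm diameter, 15 mm above the bench, rigid), axes as the fixture's. The flange's centre lies here when it touches both pins. With the lever open the jaw pad leaves 6 to 7 mm of play, so the middle of the free room is about 3 mm from here along the fixture's -x.
- flange: Loose turned steel flange, 0.3 to 0.6 kg: a round disc 68 mm in diameter and 10 mm thick with a round hub 36 mm in diameter on top, 32 mm high in all, standing hub up on the bench. Origin at the centre of its underside, z along the hub. It is gripped across the hub (z 10 to 32 mm).
- jaw_pad: Spring-backed brass pad on the jaw, 30 mm wide, 16 to 26 mm above the bench; origin at the middle of its pressing face, at the height of the plate's top; x points to the flange. The lever's spiral cam moves it 11 mm evenly towards the pins over the quarter turn; it meets a loaded flange after a third to two thirds of the turn, pushes it onto the pins and grips it.
- cam_lever: Lever on a vertical pivot: origin on the pivot axis 12 mm above the bench, z up, its y axis pointing out along the handle. Open, the handle points along the fixture's +y (start: 0 to 0.1 rad past that); it closes anticlockwise seen from above, a quarter turn, to the fixture's -x. It turns stiffly (0.6 N m friction, about 7 N at the grip) and stays where it is left, even short of its stop.
- handle_grip (a point): Point on the axis of the lever's black grip, 85 mm from the pivot axis and 52 mm above the bench. The grip is a level round bar about 18 mm in diameter, from 56 to 113 mm from the pivot axis, free on all sides. Nearer in, 40 mm from the pivot, a 10 mm dog pin hangs below the lever arm (17 to 41 mm above the bench); this runs against the stop screw.
- stop_block: Small fixed stop at the lever end of the plate: block 20 mm along the fixture's x, 14 mm along y, 18 mm high, origin under its middle on the plate's top, at x -71, y -26 in the fixture's frame. A domed 9 mm stop screw, locked by a nut, points from it along the fixture's +y. How far it sticks out differs each time: the lever meets it between 1.47 and 1.67 rad from fully open. It does not give way.
- plug_gauge: Bystander: double-ended plug gauge lying near the fixture, 18 x 106 x 18 mm, origin under its middle, long axis y.
- brass_bush: Bystander: flanged brass bush standing on its flange, 48 mm in diameter, 30 mm high, origin under its centre.
- hex_key: Bystander: black hex key lying flat, 33 x 89 x 8 mm, origin under the middle of its outline, long leg along y.
- steel_ring: Bystander: ground steel ring lying flat, 52 mm in diameter, 14 mm high, origin under its centre.

How it is judged:
By the outcome, as a careful person would: the job done as asked, in the order asked, and still so for the second after the job is handed in, with the robot touching nothing.
It also fails if it takes over 72 s, if anything falls off the work surface, if the arm or the gripper's body presses on something with over 40 N, if the wrist force passes 120 N, or if a joint passes its speed limit or range.

## Working session

There is one attempt and no reset: what is moved stays moved. The work goes in short steps, each a Python script; the robot and the scene stay as the last script left them, time stands still between calls to the robot, and variables do not carry over. Pictures are saved under pics/ and viewed, about 8 in all and at most 12, crops included, and the job is handed in when it is done.

```bash
mkdir -p pics; cat > h.py <<'E'
import numpy as np, cv2
from cell import env, kin, camera, calibration, job
def ray(c,u,v):
    K=np.array([[c["fx"],0,c["cx"]],[0,c["fy"],c["cy"]],[0,0,1]])
    xy=np.array([(u-c["cx"])/c["fx"],(v-c["cy"])/c["fy"]]); p=xy.copy()
    for _ in range(20): p=xy/(1+c["k1"]*(p@p))
    R=cv2.Rodrigues(np.array(c["rvec"],float))[0]; t=np.array(c["tvec"],float).ravel()
    return -R.T@t, R.T@np.array([p[0],p[1],1.]), p, R, t
def onplane(c,u,v,z):
    o,d,*_=ray(c,u,v); return o+d*(z-o[2])/d[2]
def deproj(c,u,v,dep):
    o,d,*_=ray(c,u,v); return o+d*dep
def cloud(c,dep):
    v,u=np.mgrid[0:dep.shape[0],0:dep.shape[1]]
    xd=(u-c["cx"])/c["fx"]; yd=(v-c["cy"])/c["fy"]; x,y=xd.copy(),yd.copy()
    for _ in range(20):
        s=1+c["k1"]*(x*x+y*y); x=xd/s;y=yd/s
    R=cv2.Rodrigues(np.array(c["rvec"],float))[0]; t=np.array(c["tvec"],float).ravel()
    P=np.stack([x*dep,y*dep,dep],-1)-t
    return P@R
def snap(name,tag):
    c=calibration(name); im,d=camera(name); cv2.imwrite(f"pics/{tag}.png",im); np.savez(f"pics/{tag}.npz",im=im,d=d,**{k:np.array(v) for k,v in c.items()}); return c,im,d
def down(a): # tool z down, tool y axis along angle a in world
    from scipy.spatial.transform import Rotation as Ro
    y=np.array([np.cos(a),np.sin(a),0]);z=np.array([0,0,-1.]);x=np.cross(y,z)
    q=Ro.from_matrix(np.stack([x,y,z],1)).as_quat(); return [q[3],q[0],q[1],q[2]]
E
python3 - <<'E'
from h import *
for n in("top","scene"):
    c,im,d=snap(n,n+"0"); print({k:np.round(v,3) for k,v in c.items()})
    P=cloud(c,d); print(np.round(P[200,320],3),(d>0).mean())
s=env.get_state();print(s)
E
```

```text
{'fx': np.float64(408.808), 'fy': np.float64(408.808), 'cx': np.float64(319.692), 'cy': np.float64(199.49), 'k1': np.float64(-0.089), 'rvec': array([ 2.143, -2.168,  0.208]), 'tvec': array([-0.011,  0.546,  1.004])}
[ 0.549 -0.019  0.014] 0.99602734375
{'fx': np.float64(410.072), 'fy': np.float64(410.072), 'cx': np.float64(319.889), 'cy': np.float64(196.671), 'k1': np.float64(-0.072), 'rvec': array([ 1.942, -0.817,  0.501]), 'tvec': array([-0.398,  0.228,  0.759])}
[0.596 0.022 0.012] 0.99609375
{'time': 0.1, 'qpos': array([ 1.22187965,  0.47771728,  0.02233729,  1.55630918, -0.01151524,
        1.10926155, -0.08311675]), 'joint_velocities': array([ 0.00019247, -0.00118497, -0.00118214, -0.00261957, -0.00165987,
       -0.0001883 ,  0.00059956]), 'joint_torque': array([ 4.21607983e-03, -5.97760248e+01,  1.61322366e+00, -2.81955224e+01,
        1.27717966e-02,  4.98611000e-03, -4.97386111e-06]), 'tcp_pos': array([ 0.16089922, -0.65514498,  0.30304115]), 'orientation': array([-7.70783358e-04,  9.92759263e-01,  1.20118403e-01, -1.42056352e-04]), 'force': array([-0.41433381,  0.75023866,  0.49085928]), 'torque': array([ 0.00044029, -0.02598813, -0.02461988]), 'opening': 0.08575148272296576}
```

View pics/top0.png

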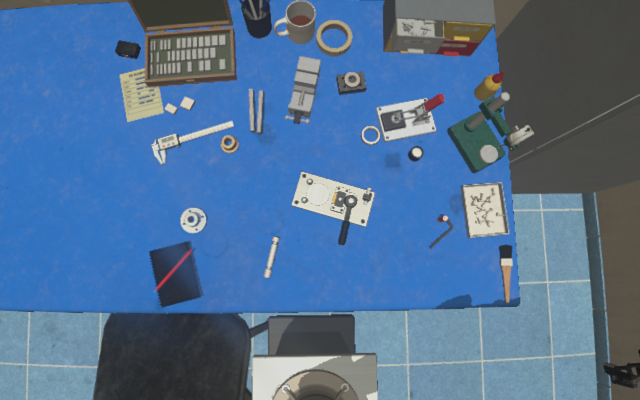

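View pics/scene0.png

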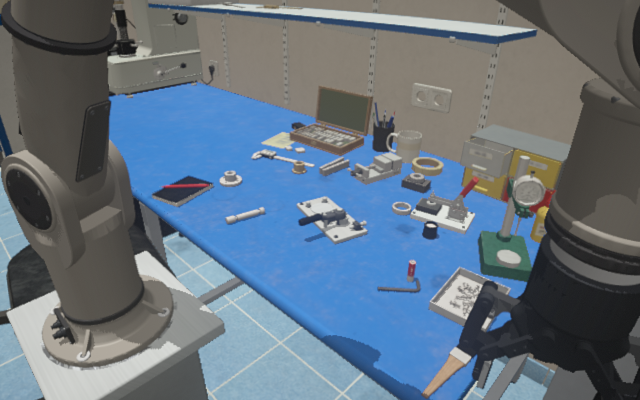

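Top view: flange at about (193,221), fixture plate centred near (333,199) with the pin end to the left, and the lever handle pointing down to (344,243). The gauge lies at (272,257).

```bash
cat > m.py <<'E'
from h import *
z=np.load("pics/top0.npz"); c={k:z[k] for k in z.files if k not in("im","d")}; c={k:(float(v) if v.ndim==0 else v) for k,v in c.items()}
im=z["im"];P=cloud(c,z["d"])
hsv=cv2.cvtColor(im,cv2.COLOR_BGR2HSV)
m=((hsv[...,1]<80)&(hsv[...,2]>120)).astype(np.uint8)
def blob(u0,v0,u1,v1,mm):
    o=np.zeros_like(mm);o[v0:v1,u0:u1]=mm[v0:v1,u0:u1]
    cs,_=cv2.findContours(o,cv2.RETR_EXTERNAL,cv2.CHAIN_APPROX_NONE);return max(cs,key=cv2.contourArea)[:,0,:]
k=blob(280,160,390,240,m)
q=np.array([onplane(c,u,v,.012)[:2] for u,v in k])
r=cv2.minAreaRect(q.astype(np.float32));print("plate",r); print(cv2.boxPoints(r))
k=blob(170,200,215,240,m)
q=np.array([onplane(c,u,v,.010)[:2] for u,v in k]).astype(np.float32);print("flange",cv2.minEnclosingCircle(q),cv2.fitEllipse(q))
# grip, black
mk=((hsv[...,2]<75)).astype(np.uint8)
k=blob(330,200,362,255,mk);q=np.array([onplane(c,u,v,.052)[:2] for u,v in k]).astype(np.float32);print("lever dark",cv2.minAreaRect(q),k.min(0),k.max(0))
w=P[200:240,170:215].reshape(-1,3); h=w[w[:,2]>.024];print("hub pts",len(h),np.median(h,0),h.min(0),h.max(0))
w=P[160:255,280:390].reshape(-1,3); h=w[w[:,2]>.045];print("lever hi",len(h),h.min(0),h.max(0))
w=P[100:150,100:150];print("bench z",np.median(w[...,2]))
E
python3 m.py; python3 -c "
import cv2
i=cv2.imread('pics/top0.png')[150:260,270:400];cv2.imwrite('pics/c1.png',cv2.resize(i,None,fx=6,fy=5.4,interpolation=cv2.INTER_CUBIC))"
```

```text
plate ((0.556989848613739, -0.05468710511922836), (0.2053656429052353, 0.10522378236055374), 73.3470687866211)
[[ 0.4771584  -0.13798605]
 [ 0.57796896 -0.16814041]
 [ 0.63682127  0.02861184]
 [ 0.53601074  0.0587662 ]]
flange ((0.49976253509521484, 0.31468716263771057), 0.03496314212679863) ((0.49986496567726135, 0.3147449195384979), (0.06585374474525452, 0.06806949526071548), 162.38665771484375)
lever dark ((0.46085745096206665, -0.07552658766508102), (0.014336462132632732, 0.058731403201818466), 75.79082489013672) [339 221] [348 243]
hub pts 129 [0.49695216 0.31110403 0.03221282] [0.38198255 0.02055682 0.0240103 ] [0.51535079 0.33016035 1.07725085]
lever hi 410 [ 0.38198255 -0.10994205  0.04500085] [0.55622171 0.02055682 1.07725085]
bench z 0.0003041952207433371
```

View pics/c1.png

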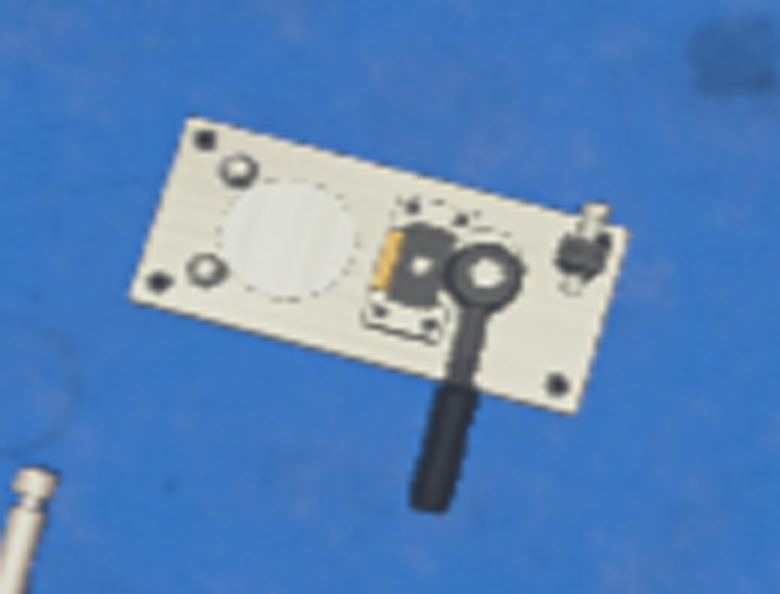

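Crop: pins at (238,170) and (207,270), seat at (290,238), brass pad at (387,262), stop block at (582,255). This matches the fixture frame, with +x pointing left in the image. Next, a close look at the fixture and the flange with the wrist camera.

```bash
python3 - <<'E'
from h import *
a=np.radians(163.35-180)
for p in ([0.55,-0.06,0.30],[0.50,0.313,0.26],[.5,.313,.086],[.565,-.0125,.10]):
    for b in (a,a+np.pi):
        print(p,round(b,2),np.round(kin.inverse_kinematics(p,down(b)),2) if kin.inverse_kinematics(p,down(b)) is not None else None)
b=a
env.reach([0.53,-0.05,0.30],down(b)); c,im,d=snap("wrist","w_fix"); print({k:np.round(v,3) for k,v in c.items()})
env.reach([0.50,0.313,0.26],down(b)); snap("wrist","w_fl"); s=env.get_state(); print(s["time"],s["tcp_pos"],s["qpos"],s["force"])
E
python3 -c "
import cv2,numpy as np
cv2.imwrite('pics/w2.png',np.vstack([cv2.resize(cv2.imread('pics/w_fix.png'),(480,300)),cv2.resize(cv2.imread('pics/w_fl.png'),(480,300))]))"
```

```text
[0.55, -0.06, 0.3] -0.29 [ 0.47  0.34 -0.58  1.82  0.21  1.04 -0.49]
[0.55, -0.06, 0.3] 2.85 [ 0.87  0.54 -1.18  1.8   0.54  1.17  2.37]
[0.5, 0.313, 0.26] -0.29 [-0.08  0.49 -0.77  1.77  0.39  1.04 -1.29]
[0.5, 0.313, 0.26] 2.85 [ 0.16  0.68 -1.18  1.76  0.68  1.19  1.63]
[0.5, 0.313, 0.086] -0.29 [-0.21  0.7  -0.61  1.88  0.58  0.74 -1.44]
[0.5, 0.313, 0.086] 2.85 [ 0.14  1.01 -1.2   1.85  1.08  1.11  1.37]
[0.565, -0.0125, 0.1] -0.29 [ 0.27  0.62 -0.47  1.94  0.43  0.68 -0.75]
[0.565, -0.0125, 0.1] 2.85 [ 0.74  0.95 -1.2   1.91  1.03  1.08  1.94]
{'fx': np.float64(321.539), 'fy': np.float64(321.539), 'cx': np.float64(320.234), 'cy': np.float64(201.154), 'k1': np.float64(-0.003), 'rvec': array([-2.808,  0.415,  0.062]), 'tvec': array([-0.523,  0.06 ,  0.406])}
4.0917 [0.50113026 0.31117431 0.25994378] [-0.12214989  0.47683076 -0.71215829  1.77177708  0.35928873  1.02715594
 -1.26197405] [-0.47022521 -0.22726881  0.36071322]
```

View pics/w_fix.png

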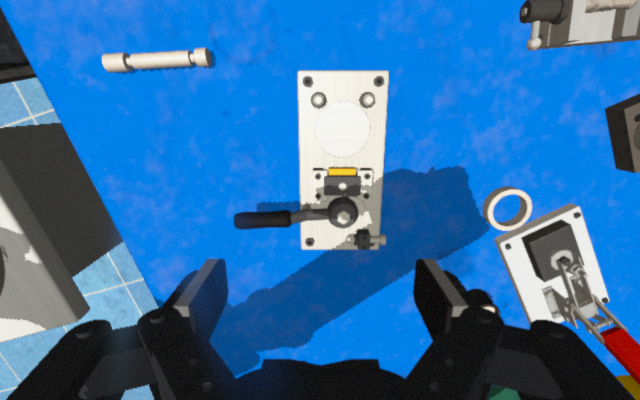

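View pics/w_fl.png

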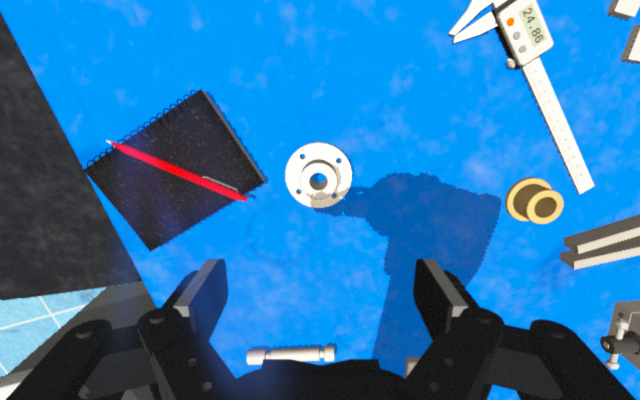

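Wrist views: the plate spans (299,71) to (380,250) with pins at (319,100) and (368,100). The lever grip ends at (235,219) and the stop is at (366,240). The flange is at (319,176), hub up.

```bash
cat > m2.py <<'E'
from h import *
def ld(t):
    z=np.load(f"pics/{t}.npz"); return {k:(float(z[k]) if z[k].ndim==0 else z[k]) for k in z.files if k not in("im","d")},z["im"],z["d"]
def big(m,box):
    u0,v0,u1,v1=box;o=np.zeros(m.shape,np.uint8);o[v0:v1,u0:u1]=m[v0:v1,u0:u1]
    cs,_=cv2.findContours(o,cv2.RETR_EXTERNAL,cv2.CHAIN_APPROX_NONE);return max(cs,key=cv2.contourArea)[:,0,:]
def flange(t,box):
    c,im,d=ld(t);hsv=cv2.cvtColor(im,cv2.COLOR_BGR2HSV);P=cloud(c,d)
    k=big((hsv[...,1]<110)&(hsv[...,2]>60),box)
    q=np.array([onplane(c,u,v,.010)[:2] for u,v in k]).astype(np.float32)
    print("disc circ",cv2.minEnclosingCircle(q))
    u0,v0,u1,v1=box;w=P[v0:v1,u0:u1].reshape(-1,3)
    h=w[(w[:,2]>.029)&(w[:,2]<.036)];hc=cv2.convexHull(h[:,:2].astype(np.float32))
    print("hub n",len(h),cv2.minEnclosingCircle(hc),np.median(h[:,2]))
    g=w[(w[:,2]>.006)&(w[:,2]<.014)];print("disc n",len(g),cv2.minEnclosingCircle(g[:,:2].astype(np.float32)))
if __name__=="__main__":
    flange("w_fl",(270,125,370,225))
    c,im,d=ld("w_fix");hsv=cv2.cvtColor(im,cv2.COLOR_BGR2HSV);P=cloud(c,d)
    m=((hsv[...,1]<110)&(hsv[...,2]>110))
    k=big(m,(280,60,400,262)); q=np.array([onplane(c,u,v,.012)[:2] for u,v in k])
    # sides
    def side(sel,):
        p=q[sel].astype(np.float32);vx,vy,x,y=cv2.fitLine(p,cv2.DIST_HUBER,0,.0005,.001).ravel();return np.array([vx,vy]),np.array([x,y]),len(p)
    u,v=k.T
    L=side((u<306)&(v>80)&(v<195));R=side((u>376)&(v>80)&(v<220));T=side((v<76)&(u>305)&(u<383));B=side((v>244)&(u>305)&(u<345))
    for n,s in zip("LRTB",(L,R,T,B)):print(n,np.degrees(np.arctan2(s[0][1],s[0][0])),s[1],s[2])
    e=L[0]+R[0]*np.sign(L[0]@R[0]);e/=np.linalg.norm(e);e*=np.sign(e[1]);n=np.array([-e[1],e[0]])
    print("len",e@(T[1]-B[1]),"wid",n@(L[1]-R[1]),"ang",np.degrees(np.arctan2(e[1],e[0])))
    x0=e@T[1]-.115; y0=n@(L[1]+R[1])/2
    o=x0*e+y0*n; print("origin",o,"fromB",(e@B[1]+.09)-x0,"seat",o+.055*e)
    for (a,b) in ((319,100),(368,100)):
        s=np.median(P[b-1:b+2,a-1:a+2].reshape(-1,3),0);p=onplane(c,a,b,.028)[:2]-o;print("pin",e@p,n@p,"depth z",s[2],e@(s[:2]-o),n@(s[:2]-o))
    # brass
    mb=(hsv[...,0]>15)&(hsv[...,0]<32)&(hsv[...,1]>120);kb=big(mb,(310,150,380,190));pb=np.array([onplane(c,a,b,.026)[:2]-o for a,b in kb]);print("pad x",(pb@e).min(),(pb@e).max(),"y",(pb@n).min(),(pb@n).max())
    # lever
    md=hsv[...,2]<60;kd=big(md,(225,200,292,240));pl=np.array([onplane(c,a,b,.052)[:2] for a,b in kd]).astype(np.float32);r=cv2.minAreaRect(pl);cc=np.array(r[0])-o;print("grip",r,"fix frame",e@cc,n@cc)
    w=P[205:235,230:290].reshape(-1,3);w=w[w[:,2]>.045];cc=w[:,:2].mean(0)-o;print("grip depth",len(w),w[:,2].max(),e@cc,n@cc)
    # bench
    print("bench",np.median(P[100:200,100:220,2]), "plate",np.median(P[90:160,303:312,2]),"seat",np.median(P[110:145,330:355,2]))
E
python3 m2.py; python3 -c "
from h import *
env.dwell(.2);s=env.get_state();print(s['time'],s['tcp_pos'],s['orientation'],s['opening'],s['force'],env.nose_length)"
```

```text
disc circ ((0.5001268982887268, 0.3131285309791565), 0.03464680165052414)
hub n 844 ((0.5001589059829712, 0.31274914741516113), 0.018232157453894615) 0.03204448345200436
disc n 2178 ((0.5000934600830078, 0.3126910924911499), 0.03412140905857086)
L 73.19539 [ 0.51760817 -0.01124693] 114
R 73.235214 [ 0.60308063 -0.05577085] 139
T -16.80939 [0.5764919  0.04421635] 77
B -16.86277 [ 0.5073774  -0.14780357] 39
len 0.20379786 wid 0.0946885 ang 73.21531
origin [ 0.5499706  -0.06790155] fromB 0.0012021586 seat [ 0.5658533  -0.01524473]
pin 0.08539865785322899 0.024699976599576564 depth z 0.027782830637001918 0.08539915216072941 0.024698933133005852
pin 0.08536988519968029 -0.025038780759736846 depth z 0.027379262775841615 0.08536915016739349 -0.025128344544347665
pad x 0.007077151708604851 0.014882128057181808 y -0.014537520823876339 0.015032699215783577
grip ((0.4635635316371918, -0.07770003378391266), (0.01713690534234047, 0.05173328146338463), 75.07044219970703) fix frame -0.034333333037902314 0.07989629974397516
grip depth 933 0.3699975913499215 -0.03161593171342031 0.08355502752799146
bench 8.713100302391557e-05 plate 0.012317734610538459 seat 0.01535329340127814
4.2917 [0.50063908 0.31193789 0.26008108] [2.49565341e-04 8.02595347e-01 5.96523801e-01 3.68999716e-05] 0.08547236079922291 [-0.88947974 -0.52890482 -0.77747084] 0.0726
```

```bash
cat >> h.py <<'E'
ANG=np.radians(73.2153); EX=np.array([np.cos(ANG),np.sin(ANG)]); EY=np.array([-EX[1],EX[0]]); O=np.array([0.5500,-0.0677])
def fix(x,y): return O+x*EX+y*EY
def infix(p): p=np.array(p)[:2]-O; return np.array([p@EX,p@EY])
A=ANG-np.pi/2
def settle(xy,z,v=.05,tol=.0005,n=3):
    t=np.array([*xy,z],float);cmd=t.copy()
    for _ in range(n):
        env.movel(cmd,v);env.dwell(.15);e=t-env.get_state()["tcp_pos"]
        if np.abs(e).max()<tol:break
        cmd=cmd+e
    return cmd
E
python3 - <<'E'
from h import *
F=np.array([.5001,.3128])
env.reach([*F,.16],down(A))
c=settle(F,.14); print("off",c-[*F,.14])
o=c-[*F,.14]
print(env.movel(np.array([*F,.087])+o,.06,stop_force=8)); s=env.get_state();print(s["tcp_pos"],s["force"])
env.grip(.02,60); env.dwell(.2); s=env.get_state();print("open",s["opening"],s["tcp_pos"],s["force"],s["time"])
env.movel(np.array([*F,.20])+o,.15); env.dwell(.2); s=env.get_state();print("open",s["opening"],s["tcp_pos"],s["force"],s["time"])
snap("wrist","held")
E
```

```text
off [0. 0. 0.]
False
[0.5003315  0.31302952 0.08735592] [-0.47164752 -0.73080504  0.12043428]
open 0.033267579031001075 [0.50015733 0.31298586 0.08756301] [-0.38704446 -1.5858995   4.98313957] 7.2333
open 0.03343332369227664 [0.49966276 0.31247657 0.19891278] [ 0.2607616   0.23269753 -4.10064486] 8.3333
```

View pics/held.png

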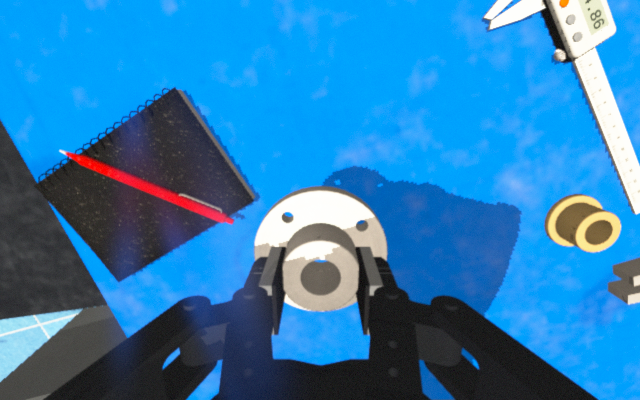

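Held level by the hub (flange around (320,250)), with about 4 N of extra weight. Now I'll place it.

```bash
python3 - <<'E'
from h import *
T=fix(.052,0); print(T)
env.movel([*T,.20],.25); c=settle(T,.125,.1); print("cmd",c); env.dwell(.2)
s=env.get_state();print(infix(s["tcp_pos"]),s["tcp_pos"],s["force"],s["time"])
hit=env.movel([c[0],c[1],.0995],.012,stop_force=3.5); s=env.get_state();print(hit,infix(s["tcp_pos"]),s["tcp_pos"],s["force"],s["torque"],s["time"])
snap("wrist","onseat")
E
python3 -c "
import cv2
i=cv2.imread('pics/onseat.png');cv2.imwrite('pics/onseat_c.png',cv2.resize(i[100:400,170:470],None,fx=2,fy=2))"
```

```text
[ 0.56501636 -0.01791537]
cmd [ 0.56499927 -0.01787338  0.12494208]
[5.20343549e-02 6.28708932e-05] [ 0.56496609 -0.01786433  0.12490301] [ 0.59990447 -0.54490151 -4.3719392 ] 11.9333
True [5.20149656e-02 7.69038862e-06] [ 0.56501332 -0.01789883  0.10255354] [-0.43482455  0.37639752  6.78282989] [ 0.00678729  0.04154125 -0.01206444] 13.575
```

View pics/onseat_c.png

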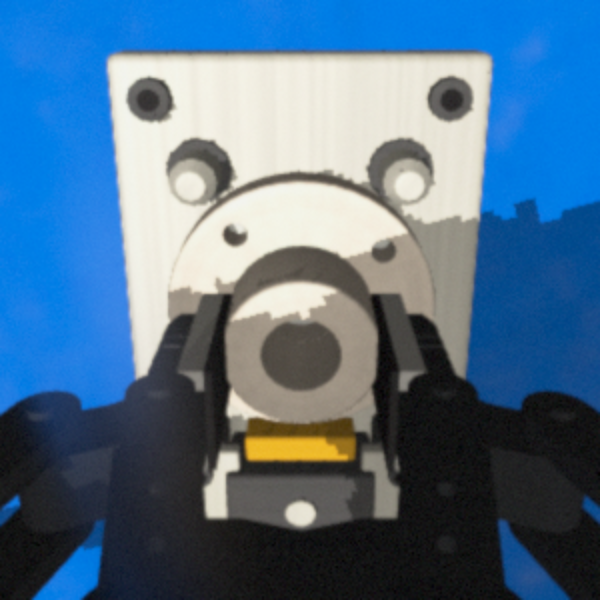

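The flange sits on the seat at exactly the expected height, clear of both pins and the pad. Next: release, retreat, check numerically, and check IK along the lever arc.

```bash
cat >> h.py <<'E'
def tang(th): a=ANG+np.pi+th; return np.array([np.cos(a),np.sin(a)])
def radial(th): a=ANG+np.pi/2+th; return np.array([np.cos(a),np.sin(a)])
PIV=fix(-.031,0)
def leverpose(th,lead=0.,r=.085): return PIV+r*radial(th)+lead*tang(th)
E
python3 - <<'E'
from h import *
from m2 import *
env.grip(.075); env.dwell(.1); s=env.get_state();print(s["opening"],s["force"])
p=s["tcp_pos"]; env.movel([p[0],p[1],.20],.12); env.dwell(.2); c,im,d=snap("wrist","rel")
P=cloud(c,d).reshape(-1,3); f=np.c_[(P[:,:2]-O)@EX,(P[:,:2]-O)@EY,P[:,2]]
n=(np.hypot(f[:,0]-.053,f[:,1])<.03)
h=f[n&(f[:,2]>.043)&(f[:,2]<.052)];print("hub",len(h),cv2.minEnclosingCircle(h[:,:2].astype(np.float32)),np.median(h[:,2]))
g=f[n&(f[:,2]>.02)&(f[:,2]<.03)];print("disc z",len(g),np.percentile(g[:,2],[5,50,95]))
g=f[(f[:,1]>.06)&(f[:,1]<.118)&(np.abs(f[:,0]+.034)<.02)&(f[:,2]>.05)&(f[:,2]<.07)]
if len(g)>20: print("grip",len(g),np.polyfit(g[:,1],g[:,0],1),g.mean(0),g.max(0))
for k in(1,-1):
  for th in (0,.5,1,1.5,1.7):
    q=kin.inverse_kinematics([*leverpose(th),.107],down(A+k*np.pi/2+ (th if k<0 else th)))
    print(k,th,None if q is None else np.round(q,2))
print(env.get_state()["time"],leverpose(0))
E
```

```text
0.07494347091078572 [0.27196757 0.28591736 1.15026482]
hub 1445 ((0.052026741206645966, -0.0002700305776670575), 0.018436437472701073) 0.04704300758413293
disc z 2285 [0.02405228 0.02535383 0.02672326]
grip 265 [-0.58789848  0.00680506] [-0.03116435  0.06458499  0.05889962] [-0.0242411   0.07205217  0.0627076 ]
1 0 [ 0.76  0.62 -0.91  2.15  0.76  0.73  0.61]
1 0.5 [ 0.92  0.69 -1.01  2.13  0.84  0.8   1.14]
1 1 [ 1.03  0.78 -1.11  2.06  0.93  0.91  1.66]
1 1.5 [ 1.07  0.89 -1.18  1.97  1.    1.03  2.18]
1 1.7 [-0.39  0.74  0.84  2.02 -0.82  0.76 -2.35]
-1 0 [ 0.23  0.46 -0.25  2.18  0.22  0.53 -2.05]
-1 0.5 [ 0.41  0.48 -0.35  2.16  0.31  0.55 -1.54]
-1 1 [ 0.55  0.52 -0.45  2.09  0.39  0.61 -1.03]
-1 1.5 [ 0.64  0.59 -0.54  1.99  0.47  0.68 -0.56]
-1 1.7 [ 0.66  0.62 -0.57  1.95  0.5   0.72 -0.38]
15.4333 [ 0.45966922 -0.07283332]
```

```bash
python3 - <<'E'
from h import *
th=.045
R=lambda t: down(A-np.pi/2+t)
env.grip(.05)
env.reach([*leverpose(th),.20],R(th))
h1=env.movel([*leverpose(th),.107],.1,stop_force=6); s=env.get_state();print(h1,s["tcp_pos"],s["force"])
env.grip(.032,20); env.dwell(.2); s=env.get_state(); f0=s["force"];print(s["opening"],f0,s["time"])
# approach contact with lead steps
for lead in np.arange(.002,.0135,.0015):
    env.movel([*leverpose(th,lead),.107],.02,rot=R(th),stop_force=12); env.dwell(.05); s=env.get_state()
    ft=-(s["force"]-f0)[:2]@tang(th); a=(s["tcp_pos"][:2]-leverpose(th))@tang(th)
    print(round(lead*1e3,1),"act",round(a*1e3,2),"Ft",round(ft,2),np.round(s["force"]-f0,1))
    if ft>4: break
print(s["time"]); snap("wrist","contact")
E
```

```text
False [ 0.45904419 -0.07649569  0.10742659] [0.44682412 0.20214348 0.13945152]
0.031927991423075265 [-0.16357323 -0.27517025  0.01502823] 18.525
2.0 act 2.11 Ft 0.25 [ 1.7 -0.2  0. ]
3.5 act 3.55 Ft 0.29 [-0.5  0.4  0.1]
5.0 act 5.06 Ft 0.62 [ 0.   0.6 -0. ]
6.5 act 6.11 Ft 2.44 [1.5 2.1 0.3]
8.0 act 6.89 Ft 4.83 [0.6 4.8 0.2]
20.025
```

View pics/contact.png

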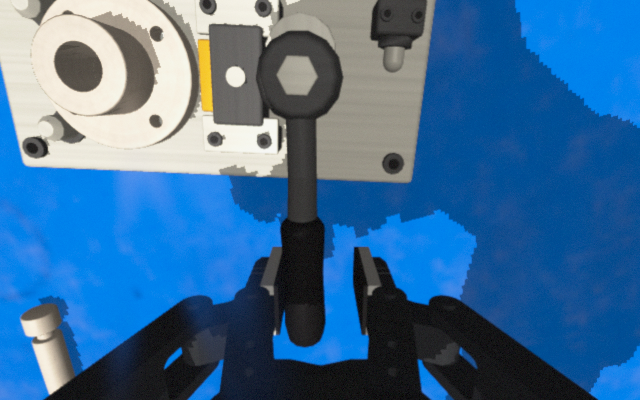

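The pad is in contact with the grip at (285,280), and arm compliance is about 4 N/mm. The stop screw is visible at (393,60). I'll sweep in small force-guarded steps.

```bash
cat > sweep.py <<'E'
from h import *
import sys
R=lambda t: down(A-np.pi/2+t)
f0=np.array([-.16,-.27,0.])
LEAD=.0085; CL=.007
def state(thc):
    s=env.get_state(); p=s["tcp_pos"][:2]-PIV
    # lever angle from actual tcp: contact lead CL
    ang=np.arctan2(p[1],p[0])-(ANG+np.pi/2); ang=(ang+np.pi)%(2*np.pi)-np.pi
    tha=ang-np.arcsin(CL/np.linalg.norm(p))
    return s,tha,-(s["force"]-f0)[:2]@tang(thc)
def sweep(th,thmax,step,v,lim):
    while th<thmax:
        s,_,ft=state(th); th+=step
        hit=env.movel([*leverpose(th,LEAD),.107],v,rot=R(th),stop_force=max(3.,21-ft)); env.dwell(.03)
        s,tha,ft=state(th)
        print(f"{s['time']:.2f} cmd {th:.3f} act {tha:.3f} Ft {ft:.1f} F {np.linalg.norm(s['force'][:2]-f0[:2]):.1f} Fz {s['force'][2]:.1f}",'HIT' if hit else '')
        if hit or ft>lim: break
    return th
E
python3 - <<'E'
from sweep import *
sweep(.045,1.38,.045,.04,16)
E
```

```text
20.37 cmd 0.090 act 0.095 Ft 5.8 F 5.8 Fz 1.2 
20.65 cmd 0.135 act 0.140 Ft 5.0 F 5.0 Fz 0.0 
20.93 cmd 0.180 act 0.185 Ft 5.4 F 5.4 Fz -0.0 
21.22 cmd 0.225 act 0.230 Ft 5.5 F 5.5 Fz 0.3 
21.50 cmd 0.270 act 0.275 Ft 5.4 F 5.5 Fz 0.0 
21.78 cmd 0.315 act 0.320 Ft 5.8 F 5.9 Fz -0.2 
22.07 cmd 0.360 act 0.365 Ft 5.9 F 6.0 Fz 0.0 
22.35 cmd 0.405 act 0.410 Ft 5.6 F 5.7 Fz 0.7 
22.63 cmd 0.450 act 0.456 Ft 6.0 F 6.4 Fz 1.1 
22.92 cmd 0.495 act 0.500 Ft 5.1 F 5.4 Fz -0.1 
23.20 cmd 0.540 act 0.545 Ft 5.1 F 5.4 Fz -0.0 
23.48 cmd 0.585 act 0.590 Ft 5.3 F 6.0 Fz 0.2 
23.77 cmd 0.630 act 0.635 Ft 4.9 F 5.3 Fz 0.6 
24.05 cmd 0.675 act 0.680 Ft 5.3 F 6.2 Fz 1.2 
24.33 cmd 0.720 act 0.725 Ft 5.3 F 6.2 Fz 0.1 
24.62 cmd 0.765 act 0.770 Ft 5.2 F 6.1 Fz 0.9 
24.90 cmd 0.810 act 0.815 Ft 4.3 F 5.7 Fz 0.5 
25.18 cmd 0.855 act 0.859 Ft 5.4 F 6.8 Fz 0.9 
25.47 cmd 0.900 act 0.904 Ft 5.7 F 7.2 Fz 0.8 
25.75 cmd 0.945 act 0.949 Ft 4.4 F 5.4 Fz 1.7 
26.03 cmd 0.990 act 0.993 Ft 4.3 F 5.5 Fz 1.8 
26.32 cmd 1.035 act 1.038 Ft 5.0 F 5.9 Fz 0.5 
26.60 cmd 1.080 act 1.082 Ft 3.3 F 5.1 Fz 1.9 
26.88 cmd 1.125 act 1.126 Ft 4.9 F 5.8 Fz 1.9 
27.17 cmd 1.170 act 1.171 Ft 4.2 F 5.4 Fz 0.1 
27.45 cmd 1.215 act 1.215 Ft 5.4 F 6.7 Fz 1.8 
27.73 cmd 1.260 act 1.258 Ft 3.9 F 5.3 Fz 1.4 
28.02 cmd 1.305 act 1.303 Ft 4.3 F 5.6 Fz 1.9 
28.30 cmd 1.350 act 1.346 Ft 4.4 F 5.7 Fz 1.6 
28.58 cmd 1.395 act 1.390 Ft 5.3 F 6.7 Fz 1.7
```

```bash
python3 - <<'E'
from sweep import *
snap("wrist","mid")
sweep(1.395,1.74,.0118,.012,15)
snap("wrist","stop")
E
python3 -c "
import cv2
i=cv2.imread('pics/stop.png');cv2.imwrite('pics/stop_v.png',i)"
```

```text
28.92 cmd 1.407 act 1.398 Ft 7.1 F 7.9 Fz 2.2 
29.20 cmd 1.419 act 1.408 Ft 5.5 F 6.7 Fz 2.9 
29.48 cmd 1.430 act 1.419 Ft 6.3 F 7.2 Fz 2.8 
29.77 cmd 1.442 act 1.431 Ft 7.1 F 7.8 Fz 3.0 
30.05 cmd 1.454 act 1.443 Ft 6.3 F 7.3 Fz 3.1 
30.33 cmd 1.466 act 1.454 Ft 7.1 F 8.0 Fz 3.6 
30.62 cmd 1.478 act 1.466 Ft 6.7 F 7.7 Fz 3.1 
30.90 cmd 1.489 act 1.478 Ft 6.7 F 8.0 Fz 3.6 
31.18 cmd 1.501 act 1.489 Ft 6.8 F 7.6 Fz 3.9 
31.47 cmd 1.513 act 1.501 Ft 6.1 F 7.1 Fz 3.7 
31.75 cmd 1.525 act 1.513 Ft 7.2 F 8.0 Fz 5.1 
32.03 cmd 1.537 act 1.524 Ft 7.4 F 8.5 Fz 5.0 
32.32 cmd 1.548 act 1.536 Ft 6.4 F 7.4 Fz 4.2 
32.60 cmd 1.560 act 1.547 Ft 6.9 F 7.6 Fz 5.0 
32.88 cmd 1.572 act 1.559 Ft 7.4 F 8.4 Fz 4.8 
33.17 cmd 1.584 act 1.570 Ft 6.5 F 7.5 Fz 4.7 
33.45 cmd 1.596 act 1.582 Ft 6.4 F 7.7 Fz 4.7 
33.73 cmd 1.607 act 1.594 Ft 7.0 F 8.1 Fz 5.0 
34.02 cmd 1.619 act 1.603 Ft 6.7 F 7.6 Fz 4.3 
34.30 cmd 1.631 act 1.609 Ft 8.3 F 9.6 Fz 5.5 
34.58 cmd 1.643 act 1.615 Ft 10.2 F 11.0 Fz 6.4 
34.87 cmd 1.655 act 1.620 Ft 11.1 F 12.2 Fz 7.6 
35.15 cmd 1.666 act 1.624 Ft 13.6 F 14.4 Fz 9.4 
35.43 cmd 1.678 act 1.628 Ft 16.4 F 17.4 Fz 10.7
```

View pics/stop_v.png

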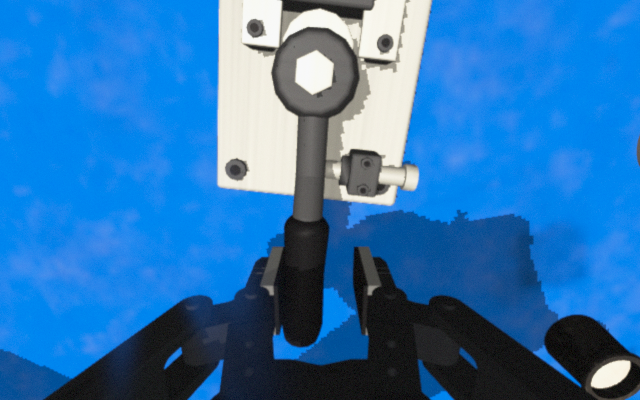

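The dog pin rests on the stop screw at (335,170), and force climbs with almost no motion. I'll hold briefly, back off to the middle of the opening, rise and verify.

```bash
python3 - <<'E'
from sweep import *
F=[]
for _ in range(8):
    env.dwell(.05);s,tha,ft=state(1.678);F.append([ft,np.linalg.norm(s["force"]),tha])
print(np.mean(F,0),np.max(F,0))
th=1.678
# retreat along -tangent from present command to mid-opening around lever at ~1.61
env.movel([*leverpose(1.61,.0),.107],.03,rot=R(1.61)); env.dwell(.15); s=env.get_state();print("free force",s["force"],infix(s["tcp_pos"]))
env.movel([*leverpose(1.61,.0),.24],.1); 
T=fix(-.03,0); env.reach([*T,.32],down(A)); env.dwell(.3); s=env.get_state();print(s["force"],s["time"])
c,im,d=snap("wrist","fin"); snap("top","top_fin")
P=cloud(c,d).reshape(-1,3); f=np.c_[(P[:,:2]-O)@EX,(P[:,:2]-O)@EY,P[:,2]]
n=(np.hypot(f[:,0]-.055,f[:,1])<.03)
h=f[n&(f[:,2]>.043)&(f[:,2]<.052)];print("hub",len(h),cv2.minEnclosingCircle(h[:,:2].astype(np.float32)),np.median(h[:,2]))
g=f[(f[:,0]<-.09)&(f[:,0]>-.145)&(np.abs(f[:,1])<.03)&(f[:,2]>.05)&(f[:,2]<.066)]
print("grip",len(g),g.mean(0) if len(g) else 0)
if len(g): sl=np.polyfit(g[:,0],g[:,1],1);print("slope",sl,"angle via mean",np.pi/2+np.arctan2(-g[:,1].mean(),-(g[:,0].mean()+.031)))
E
```

```text
[15.2822152  19.59524236  1.62804565] [16.25756932 20.63866371  1.6283481 ]
free force [-0.08752043  0.31778404 -0.89326977] [-0.11596538 -0.00366795]
[-0.44543415 -0.93359841  0.38387653] 38.9833
hub 802 ((0.056023769080638885, -0.0008267193334177136), 0.018013233318924904) 0.047008737046452795
grip 667 [-0.11623515 -0.00392151  0.05943524]
slope [0.03560552 0.0002171 ] angle via mean 1.616772059567823
```

View pics/fin.png

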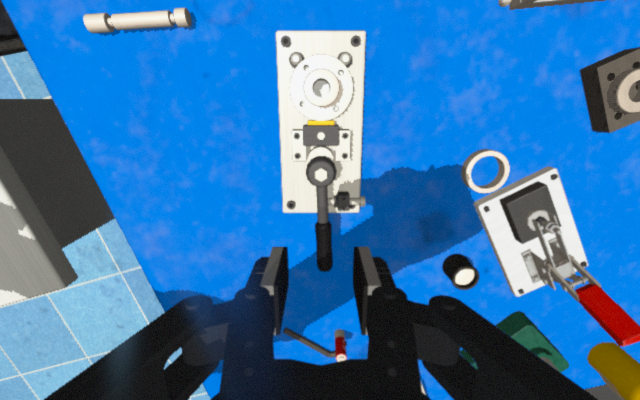

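The flange now sits against both pins with the pad on it, the lever is on its stop, and the bystanders are where they were. I'm handing the job in.

```bash
python3 -c "
from h import *
print(job.job_done())"
```

```text
the job is handed in; nothing more can be done
None
```

The flange is clamped in the fixture with the lever home on its stop. I handed the job in at about 39 s of the 72 s allowed.

- **Placing:** I gripped the flange by its hub and lowered it until it touched the seat, which happened at the expected height (peak about 7 N). I let go with its centre at x 52.0, y -0.3 mm in the fixture's frame, hub top at 47 mm.
- **Lever:** I pushed it round in small force-checked steps, needing about 5–8 N sideways for most of the turn. It met the stop screw at about 1.60 rad. I pressed until the sideways force was about 16 N. The total wrist force read then peaked at 20.6 N, which includes about 10 N of vertical rubbing; readings were taken between moves, not continuously.
- **After letting go:**
  - The camera measured the lever at about 1.61–1.62 rad, so it did not spring back.
  - The flange was at x 56.0, y -0.8 mm, about 4 mm towards the pins, with the hub top still at 47 mm.
  - That is about 1 mm off the ideal x 55, y 0, within the camera's roughly 2 mm accuracy.
  - The wrist force was back to zero within noise.
  - The bystanders in the final wrist view looked undisturbed. I did not measure them or check the final top picture.

**Doubt:** the lever force did not rise noticeably when the jaw met the flange. The grip is therefore inferred from the flange moving onto the pins and the pad lying against it in the last picture; I did not measure it.

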